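Stow the carton and shut the stock case under the riser

ROBOT

A 6-joint arm with a two-finger parallel gripper is mounted at the origin on a cart in front of the work surface, level with it; the furniture and walls round the work are solid. World frame = base frame: x ahead of the robot, y to its left, z up, the work surface at z = 0. Lengths are in m, angles in rad, forces in N, time in s.
With the tool pointing down it reaches from about 0.25 to 0.725 m from the base axis. Payload 4 kg.
Tool frame: the origin (TCP) lies midway between the tips of the shut fingers; the grasp point (between the pads) lies grip_point_offset behind it (grip_point_offset is the distance from the TCP to the grasp point, in m); z points along the fingers, y is the line along which they close (so a half turn about z gives the same grasp; the last joint's range is limited). The gripper opens to 85 mm and grips with 20 to 120 N. Pads are 22 mm wide; open, the fingers measure 114 mm over their backs; the gripper's body (76 mm by 85 mm) begins 54 mm behind the grasp point. The pads swing forward as they close: fully open they stand 13 mm farther back than shut.
Start: joints at [1.169, 0.241, 0.005, 1.335, 0, 1.571], TCP at [0.196, 0.46, 0.231] pointing down, gripper open.
Joint ranges: [-2.72, 2.72], [-1.05, 1.87], [-1.09, 1.28], [-1.99, 2.15], [-1.42, 1.44], [-3.14, 3.14]. Speed limits (rad/s): [2.79, 2.79, 3.14, 3.14, 3.14, 3.14].

INTERFACE

Orientations are given as a unit quaternion [x, y, z, w].
In Python, from workcell import * gives the robot as it stands. The module is installed in compiled form; this text tells all that it offers.
- The arm moves only by the tool arm_command, never from a script. Its arguments are lists of equal length, an entry for each row: "slide": the shift along the tool's x, y, z in cm, a list of three; "spin": the turn about the tool's z in degrees. A call has exactly 5 rows; each row is the pose to reach, as a shift and turn from the pose commanded when the call began, along the tool's axes at that moment; what a row does not reach only later rows make up. A row lasts 1/8 s, in which the tool goes at most 62.5 mm and 10.7 degrees, less where a joint would pass 70% of its speed; a pose out of reach is approached as far as the arm can. A call with a gripper value outside its range is refused whole. "jaw" is the finger opening in cm, from 0 to 8.54, set as the call begins (left out, the last holds). The fingers move at their own pace and stop on an object; the grip force is fixed at half the most. Time passes only in rows, so rows that repeat a pose let the fingers close, or fill a call up. It gives the time, the measured TCP pose, the force, the opening and the grip force at its end, in the units of the state.
- get_obs(): the state, without advancing time (a new reading comes with each control period).
- camera(name): name is "scene" or "top" or "wrist"; returns a dict with "pixels" (420x560x3 uint8, red, green, blue), "range_z" (420x560 float32, m along the optical axis (not along the pixel's ray), 0 where there is no reading), "intrinsics" (3x3 intrinsics, pixels), "rvec" (rotation vector, rad) and "tvec" (3), from world to camera coordinates, as OpenCV has them. Camera axes: x right, y down, z forward; pixel columns grow to the right and rows downward; lengths in m; the calibration is good to about 2 mm. The wrist camera is an equidistant fisheye: a pixel r from the principal point sees the ray r / f radians off the axis. A picture is of the moment at which its call begins.
- job_done(): hands the job in; it is judged then, once.
Trained networks look in a picture, given as the dict that the camera call returned (one of the last four; its "shot" number tells which), for a name from the list of things; names that differ only in an ending like _2 or _b are one class to them, and where a whole thing is asked for, a point or a joint stands for the part that bears it (a point fixed in the world has none). Each returns a list of dicts, best first, with "confidence" (0 to 1); they miss things now and then, are a little off and sometimes report something else, mostly with a low value. They report only what shows in the picture. A call takes as long as a camera call. They do not tell look-alikes from the thing itself.
- recognise(picture, thing): "centre" ([column, row] in pixels, amid what is visible of it).
- landmark_of(picture, thing): "centre" ([column, row] in pixels: a listed point, or the origin of a listed thing).
The state is a dict: "clock": time; "joint_pos": joint angles; "joint_vel": joint speeds; "tau": joint torques, N m; "eef_pos": TCP position; "tool_rot": TCP orientation; "ft_force": force on the tool from outside, world axes, zero at the start; "ft_torque": the same for the moment, N m; "grip_width": finger opening in m; "grasp_force": force on a finger pad.
Only numpy, scipy, OpenCV 4.12 (cv2) and the standard library are available. Lean on these libraries where they do the work, as an engineer would, in place of code of your own. Each camera call takes 0.05 s, during which the arm holds its last target. There are 200 camera calls.

TASK

A carton of key blanks was left lying on the rim of the open steel stock case, across its corner. Lay the carton flat on the floor of the case in front of the lock cylinders, then lower the lid gently and press it until the catch snaps and it is fully shut. Do not let the lid slam, do not drop the carton, and leave the lock cylinders where they lie.

Things in the scene. Friction and masses are not known exactly. Their poses are not given: they have to be found in the camera images.
- stock_case: Fixed grey steel case, outside 150 mm deep (its x) and 150 mm wide (its y), walls 40 mm high, 3 mm thick; inner floor 3 mm above the bench. Origin: centre of the underside. Its +x is the hinge side, ahead and to the left; its front (-x) faces the right and the robot. A catch post, 36 mm wide and 58 mm high, stands 23 mm out from the front wall at y = -45 mm. A tall machine stands to its right.
- lid_panel (a joint): Lid hinge angle, rad: 0 = fully shut and level, grows as the lid opens, stop at 1.45. A stiff friction hinge (about 0.3 N m): the lid stays where it is left. Near 0.09 the lid's front edge meets a sprung roller on the catch post; about 8 to 14 N down at the front edge snaps it past, and the catch then holds the lid down at 0.
- lid_edge (a point): Middle of the lid's free front edge, on the outer (upper) face, which looks to the case's +x while open. Flat steel lid, 152 mm from hinge to front edge, 156 mm wide, 4 mm thick, 5 mm inner rim; shut, its top is 46 mm above the bench.
- hinge_line (a point): Middle of the lid's hinge axis, at the case's back rim, 75 mm behind the case's centre and 42 mm above the bench; the axis runs along the case's y.
- bay (a point): Point on the case's inner floor where the carton's middle goes, its length along the case's y: 32 mm in front of the case's centre (40 mm behind the inside of the front wall), midway across. The free floor in front of the lock cylinders is about 100 mm deep (along the case's x) and 144 mm wide (along its y).
- bench_riser: Fixed riser over the case, turned like it; origin on the bench at the case's centre's x. Board 204 mm wide, underside 249, top 259 mm up, from 52 to 156 mm along its +x; a tin and a tape roll (up to 23 mm high) stand on it. The open lid's edge is 58 mm under its front edge: get behind the lid with the tool leaned 30 to 50 deg, fingertips pointing towards +x and down, hand back towards -x.
- blank_carton: Carton of key blanks, 131 mm long (its x) x 32 x 30 mm high, about 0.2 kg. It lies level on the tops of the case's front wall and the side wall nearer the robot (+y), across their corner at about 45 deg. Origin: centre of its underside.
- cylinder_a: Brass lock cylinder, 33 x 65 x 17 mm (65 along its y), lying loose along the back of the case. Origin: centre of the underside. To be left alone.
- cylinder_b: Steel-grey lock cylinder of the same size beside it. To be left alone.
There are look-alikes about, which are no part of the job. There is more than one size of the stock_case; the job needs the larger.

How it is judged:
On the way:
1. the carton lies flat and still on the floor of the open case, let go (z of blank_carton in the frame of stock_case below 0.008 m and x of blank_carton in the frame of stock_case between -0.07 and 0.025 m and y of blank_carton in the frame of stock_case between -0.04 and 0.04 m and angle between blank_carton's own z axis and vertical below 0.1 rad and linear speed of blank_carton below 0.03 m/s and contact force between the fingers and blank_carton below 0.1 N and value of joint lid_panel above 0.5 rad), for 0.2 s.
At the end, for the whole second after the job is handed in: The lid is fully shut behind its catch (hinge within 0.025 rad of shut) and stays so; the carton lies flat (within 0.1 rad) and at rest on the case's inner floor, in front of the lock cylinders (its centre from 70 mm in front of to 25 mm behind the case's centre, and within 40 mm of its midline) (value of joint lid_panel below 0.025 rad and z of blank_carton in the frame of stock_case between -0.005 and 0.008 m and x of blank_carton in the frame of stock_case between -0.07 and 0.025 m and y of blank_carton in the frame of stock_case between -0.04 and 0.04 m and angle between blank_carton's own z axis and vertical below 0.1 rad and linear speed of blank_carton below 0.03 m/s); the robot touches nothing.
It fails at once if the lid slams: it closes faster than 3 rad/s (velocity of joint lid_panel below -3 rad/s).
It fails at once if the carton is dropped: it falls faster than 0.8 m/s out of the fingers (linear speed of blank_carton above 0.8 m/s and contact force between the fingers and blank_carton below 0.05 N).
It fails at once if a lock cylinder is shifted by more than 20 mm (distance of any of cylinder_a, cylinder_b from where it was at the start of the episode above 0.02 m).
It also fails if it takes over 54 s, if anything falls off the work surface, if the arm or the gripper's body presses on something with over 40 N, if the wrist force passes 120 N, or if a joint passes its speed limit or range.

## Working session

There is one attempt and no reset: what is moved stays moved. The work goes in short steps, Python scripts to look and compute and a tool call to move; the robot and the scene stay as the last step left them, time stands still between calls to the robot, and variables do not carry over. Pictures are saved under pics/ and viewed, at most 10 in all, crops included, and the job is handed in when it is done.

Besides the shell and the picture viewer there is one more tool, called after "Emit:" as name(argument=value, ...) on one line, values as JSON. arm_command: Moves the arm, as the interface text tells. Its arguments: {"type":"object","properties":{"slide":{"type":"array","items":{"type":"array","items":{"type":"number"}}},"spin":{"type":"array","items":{"type":"number"}},"jaw":{"type":"number"}},"required":["slide","spin"]}

```bash
mkdir -p pics; cat > h.py <<'E'
from workcell import *
import numpy as np, cv2
from scipy.spatial.transform import Rotation as R
def save(p,name): cv2.imwrite('pics/'+name,cv2.cvtColor(p['pixels'],cv2.COLOR_RGB2BGR))
def world(p,c,r,z=None):
    K=np.array(p['intrinsics']);M=R.from_rotvec(np.ravel(p['rvec'])).as_matrix();t=np.ravel(p['tvec'])
    ray=np.array([(c-K[0,2])/K[0,0],(r-K[1,2])/K[1,1],1.])
    o=-M.T@t; d=M.T@ray
    if z is None:
        s=float(p['range_z'][int(round(r)),int(round(c))])
    else: s=(z-o[2])/d[2]
    return o+s*d
def proj(p,X):
    return cv2.projectPoints(np.array(X,float).reshape(-1,3),np.ravel(p['rvec']),np.ravel(p['tvec']),np.array(p['intrinsics']),None)[0].reshape(-1,2)
E
python3 - <<'E'
from h import *
np.set_printoptions(precision=3,suppress=True)
o=get_obs();print(o)
for n in ['scene','top']:
    p=camera(n);save(p,n+'0.png')
    for th in ['stock_case','lid_edge','hinge_line','bay','blank_carton','cylinder_a','bench_riser']:
        for d in landmark_of(p,th): print(n,th,np.round(d['centre'],1),round(d['confidence'],2),world(p,*d['centre']))
E
```

```text
{'clock': 0.0, 'joint_pos': array([ 1.169,  0.241,  0.004,  1.335, -0.   ,  1.571]), 'joint_vel': array([-0.   ,  0.001, -0.001, -0.   , -0.002, -0.001]), 'tau': array([ -0.001, -37.232,  25.241,   0.017,  -0.   ,   0.   ]), 'eef_pos': array([0.195, 0.46 , 0.23 ]), 'tool_rot': array([ 0.2  ,  0.98 , -0.001, -0.   ]), 'ft_force': array([ 0.877,  0.183, -0.066]), 'ft_torque': array([ 0.001,  0.011, -0.008]), 'grasp_force': 0.0, 'grip_width': 0.0851231466798172}
scene stock_case [253.5 263.9] 0.78 [0.491 0.149 0.071]
scene stock_case [351.3 214.8] 0.7 [0.573 0.026 0.168]
scene lid_edge [239.3 167.6] 0.69 [0.561 0.22  0.19 ]
scene lid_edge [371.3 219.5] 0.59 [0.749 0.056 0.026]
scene hinge_line [240.1 219.8] 0.56 [0.59  0.252 0.05 ]
scene bay [254.2 279.6] 0.72 [0.484 0.143 0.045]
scene bay [357.5 222.1] 0.57 [0.725 0.074 0.028]
scene blank_carton [239.4 270.2] 0.87 [0.478 0.167 0.059]
scene cylinder_a [260.8 238.8] 0.86 [0.595 0.21  0.018]
scene cylinder_a [227.5 247.2] 0.62 [0.5   0.208 0.071]
top stock_case [328.8 174.9] 0.65 [0.762 0.104 0.035]
top stock_case [276.6 275.9] 0.57 [0.543 0.195 0.003]
top stock_case [275.  299.3] 0.56 [0.483 0.192 0.07 ]
top lid_edge [261.1 229. ] 0.97 [0.57  0.222 0.19 ]
top lid_edge [348.9 184.5] 0.69 [0.743 0.061 0.035]
top hinge_line [253.6 240.2] 0.77 [0.551 0.232 0.188]
top hinge_line [311.2 155.8] 0.73 [0.805 0.144 0.035]
top bay [290.  286.1] 0.72 [0.51  0.167 0.067]
top bay [338.  179.8] 0.69 [0.752 0.084 0.035]
top blank_carton [277.1 301.3] 0.93 [0.48  0.188 0.067]
top cylinder_a [269.3 244.7] 0.94 [0.603 0.215 0.017]
top cylinder_a [243.6 275.1] 0.77 [0.535 0.259 0.018]
```

View pics/scene0.png

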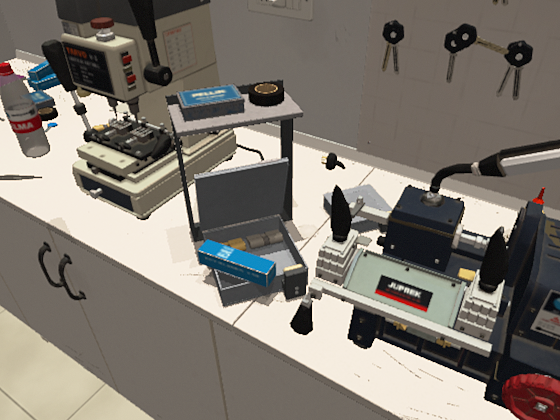

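View pics/top0.png

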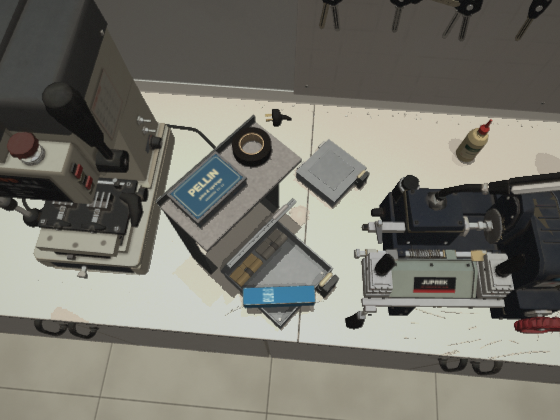

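The larger, open case with the blue carton lies at top (277,270) / scene (253,260). The other candidate, a small shut case, is at top (333,171) / scene (355,205). The open one fits: it has the carton, lock cylinders and riser.

```bash
python3 - <<'E'
from h import *
np.set_printoptions(precision=4,suppress=True)
P=[]
for n in ['scene','top']:
    p=camera(n)
    if n=='top':
        cv2.imwrite('pics/crop1.png',cv2.resize(cv2.cvtColor(p['pixels'][190:335,190:360],cv2.COLOR_RGB2BGR),None,fx=4.5,fy=4,interpolation=cv2.INTER_CUBIC))
    for th,z in [('stock_case',0),('hinge_line',.042),('bay',.003),('blank_carton',.04),('cylinder_a',.003),('cylinder_b',.003)]:
        for d in landmark_of(p,th): print(n,th,round(d['confidence'],2),world(p,*d['centre'],z=z))
    K=np.array(p['intrinsics']);M=R.from_rotvec(np.ravel(p['rvec'])).as_matrix();t=np.ravel(p['tvec'])
    v,u=np.mgrid[0:420,0:560];zz=p['range_z']
    X=np.stack([(u-K[0,2])/K[0,0]*zz,(v-K[1,2])/K[1,1]*zz,zz],-1).reshape(-1,3)
    W=(X-t)@M; C=p['pixels'].reshape(-1,3).astype(int)
    ok=(zz.ravel()>0)&(np.hypot(W[:,0]-.55,W[:,1]-.2)<.2)
    W,C=W[ok],C[ok]
    blue=(C[:,2]>C[:,0]+60)&(W[:,2]>.06)&(W[:,2]<.08)
    B=W[blue];r=cv2.minAreaRect((B[:,:2]*1000).astype(np.float32));print(n,'carton top',r,np.median(B[:,2]),len(B))
    # lid: facing -x inner face
    L=W[(W[:,2]>.08)&(W[:,2]<.185)&(np.hypot(W[:,0]-.56,W[:,1]-.22)<.1)]
    if len(L)>20:
        for _ in range(5):
            c=np.median(L,0);U,S,Vt=np.linalg.svd(L-c);nrm=Vt[2];e=np.abs((L-c)@nrm);L=L[e<max(.003,2*np.median(e))]
        print(n,'lid',len(L),c,nrm,L.min(0),L.max(0))
    E=W[(W[:,2]>.034)&(W[:,2]<.046)]
    np.save(n+'.npy',W)
E
```

```text
scene stock_case 0.92 [0.7822 0.1073 0.    ]
scene stock_case 0.88 [0.5461 0.1915 0.    ]
scene hinge_line 0.66 [0.7859 0.1302 0.042 ]
scene bay 0.85 [0.5232 0.1658 0.003 ]
scene bay 0.59 [0.758  0.0804 0.003 ]
scene blank_carton 0.88 [0.4865 0.1813 0.04  ]
scene cylinder_a 0.65 [0.6083 0.2104 0.003 ]
scene cylinder_a 0.52 [0.5439 0.2526 0.003 ]
scene cylinder_b 0.65 [0.6083 0.2104 0.003 ]
scene cylinder_b 0.52 [0.5439 0.2526 0.003 ]
scene carton top ((491.3747863769531, 185.66111755371094), (33.553836822509766, 130.05393981933594), 6.594799518585205) 0.07048759978305262 1110
scene lid 3405 [0.5752 0.2339 0.1345] [-0.5906 -0.7606 -0.2695] [0.5068 0.1752 0.08  ] [0.646  0.293  0.1848]
top stock_case 0.87 [0.7868 0.1054 0.    ]
top stock_case 0.76 [0.5437 0.1944 0.    ]
top hinge_line 0.91 [0.5958 0.2472 0.042 ]
top hinge_line 0.57 [0.8032 0.1439 0.042 ]
top bay 0.92 [0.7613 0.0828 0.003 ]
top bay 0.6 [0.527  0.1627 0.003 ]
top blank_carton 0.69 [0.4869 0.1855 0.04  ]
top cylinder_a 0.82 [0.5475 0.2531 0.003 ]
top cylinder_a 0.68 [0.606 0.213 0.003]
top cylinder_b 0.82 [0.5475 0.2531 0.003 ]
top cylinder_b 0.68 [0.606 0.213 0.003]
top carton top ((491.7483825683594, 185.55621337890625), (29.173885345458984, 126.42926025390625), 7.202117443084717) 0.07073259397262521 1058
top lid 37 [0.5133 0.278  0.139 ] [ 0.7615 -0.6481 -0.0121] [0.504  0.2662 0.084 ] [0.5239 0.2916 0.1845]
```

View pics/crop1.png

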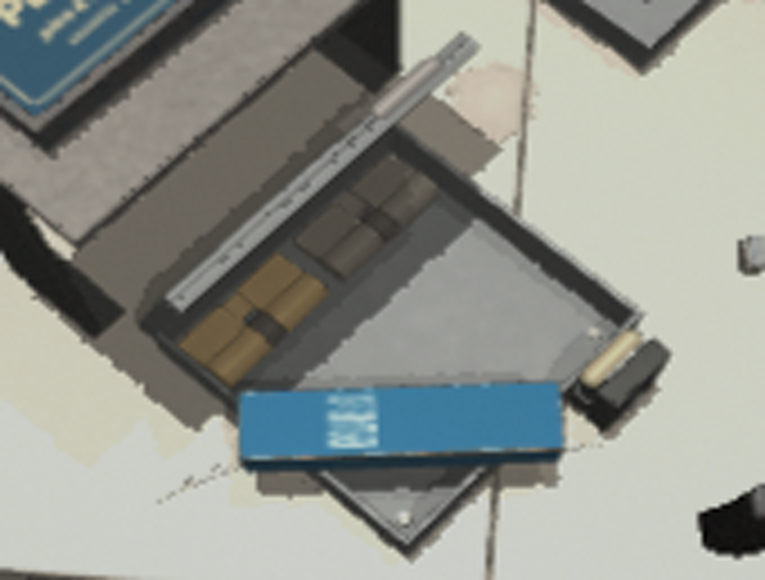

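Crop shows the blue carton across the open, large case (corner at 405,520), brass and grey cylinders at the back, catch post right (630,380). Now I'll refine the case pose.

```bash
python3 - <<'E'
from h import *
import workcell
np.set_printoptions(precision=4,suppress=True)
print(getattr(workcell,'grip_point_offset',None))
from scipy.optimize import least_squares
def loc(q,W):
    c,s=np.cos(q[2]),np.sin(q[2]);d=W[:,:2]-q[:2]
    return np.c_[d@[c,s],d@[-s,c]]
for names in (['scene'],['top'],['scene','top']):
    W=np.vstack([np.load(n+'.npy') for n in names])
    q=np.array([.545,.191,np.radians(52.2)])
    E=W[(W[:,2]>.037)&(W[:,2]<.0425)]
    def res(q,E):
        p=loc(q,E);a=np.abs(p)-.0735;return np.where((a>0).all(1),np.linalg.norm(a,axis=1),np.abs(a.max(1)))
    for tol in (.012,.008,.006):
        p=loc(q,E);m=(res(q,E)<tol)&(p[:,0]<.06)
        q=least_squares(lambda q:res(q,E[m]),q,loss='soft_l1',f_scale=.002).x
    p=loc(q,E[m])
    print(names,m.sum(),q[:2],np.degrees(q[2]),np.median(res(q,E[m])),'front,+y,-y counts',(p[:,0]<-.065).sum(),(p[:,1]>.065).sum(),(p[:,1]<-.065).sum())
S=np.load('scene.npy');p=loc(q,S)
m=(p[:,0]>.03)&(p[:,0]<.07)&(abs(p[:,1])<.07)&(S[:,2]>.07)&(S[:,2]<.18)
f=np.polyfit(S[m,2],p[m,0],1);print('lid x=',f, 'theta',np.arctan2(1,-f[0]))
k=(p[:,0]>0)&(p[:,0]<.06)&(abs(p[:,1])<.08)&(S[:,2]<.21)&(S[:,2]>.1);print('lid zmax',np.percentile(S[k,2],[98,99.5]),'y',np.percentile(p[k,1],[.5,99.5]))
T=np.load('top.npy');p=loc(q,T);k=(T[:,2]>.182)&(T[:,2]<.2)&(p[:,0]<.08)&(abs(p[:,1])<.09);print('top lid edge x',np.percentile(p[k,0],[5,50,95]),'z',np.percentile(T[k,2],[5,50,95]),np.percentile(p[k,1],[1,99]))
k=(T[:,2]>.25)&(T[:,2]<.265)&(abs(p[:,1])<.1);print('board x',np.percentile(p[k,0],[.5,2,50]))
E
```

```text
0.0187
['scene'] 276 [0.5457 0.1928] 52.1333954270067 0.0008457407860820235 front,+y,-y counts 130 71 107
['top'] 267 [0.5456 0.1926] 52.286650804822536 0.0007966956815875365 front,+y,-y counts 86 89 121
['scene', 'top'] 543 [0.5457 0.1927] 52.21043829447317 0.0008567197651988961 front,+y,-y counts 216 160 229
lid x= [-0.2798  0.088 ] theta 1.298003875014495
lid zmax [0.1893 0.1907] y [-0.0777  0.0774]
top lid edge x [-0.1465  0.0335  0.0383] z [0.1861 0.1887 0.1925] [-0.088   0.0767]
board x [0.0516 0.052  0.0766]
```

Emit:
arm_command(slide=[[-5.5, -2, 0], [-11, -4, 0], [-16.5, -6, 0], [-22, -8, 0], [-27.5, -10, 0]], spin=[10, 20, 30, 40, 50], jaw=5.2)

```text
clock: 2.12
eef_pos: [0.4108, 0.2593, 0.2315]
tool_rot: [0.597, 0.802, 0.0, 0.0]
ft_force: [0.2, 0.6, 1.5]
grip_width: 0.0521
grasp_force: 0.0
```

```bash
cat >> h.py <<'E'
CASE=np.array([.5457,.1927]);YAW=np.radians(52.21)
EX=np.array([np.cos(YAW),np.sin(YAW)]);EY=np.array([-EX[1],EX[0]])
def cw(x,y): return CASE+x*EX+y*EY
def go(xy,z,ydeg=None):
    "slide(cm)/spin(deg) from the measured pose to TCP xy,z with tool y at world angle ydeg"
    o=get_obs();r=R.from_quat(o['tool_rot']);d=np.array([*xy,z])-o['eef_pos']
    m=r.as_matrix();ang=np.degrees(np.arctan2(m[1,1],m[0,1]))
    q=np.array(o['eef_pos'][:2])-CASE
    print('t',round(o['clock'],2),'eef',np.round(o['eef_pos'],4),'case',np.round([q@EX,q@EY],4),'yang',round(ang,2),'F',np.round(o['ft_force'],1),'w',round(o['grip_width'],4),'g',round(o['grasp_force'],1))
    print('slide',np.round(r.inv().apply(d)*100,2),'spin',None if ydeg is None else round(-((ydeg-ang+180)%360-180),2))
E
python3 -c "
from h import *
go([.4915,.1855],.12,7)"
```

```text
t 2.12 eef [0.4108 0.2593 0.2315] case [-0.0301  0.1474] yang 16.66 F [0.2 0.6 1.5] w 0.0521 g 0.0
slide [-9.39  5.61 11.15] spin 9.66
```

Emit:
arm_command(slide=[[-4.7, 2.8, 2], [-9.4, 5.6, 6], [-9.4, 5.6, 9], [-9.4, 5.6, 11], [-9.4, 5.6, 11]], spin=[5, 9.7, 9.7, 9.7, 9.7])

```text
clock: 2.75
eef_pos: [0.4892, 0.1862, 0.1195]
tool_rot: [0.661, 0.75, -0.002, -0.001]
ft_force: [0.5, -0.3, 0.4]
grip_width: 0.0518
grasp_force: 0.0
```

```bash
python3 - <<'E'
from h import *
p=camera('wrist');save(p,'w1.png')
go([.4915,.1855],.041,7)
E
```

```text
t 2.8 eef [0.4902 0.1868 0.121 ] case [-0.0387  0.0403] yang 7.27 F [0.1 0.7 1. ] w 0.0522 g 0.0
slide [-0.15  0.13  8.  ] spin 0.27
```

View pics/w1.png

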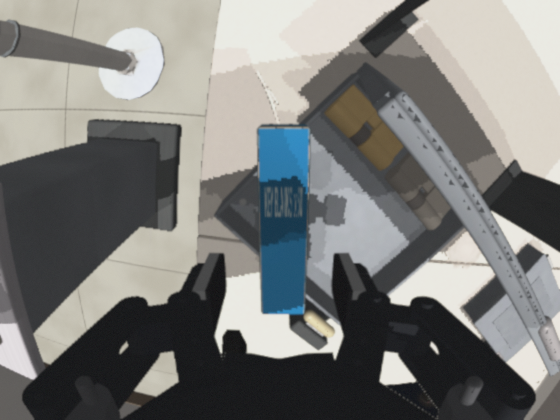

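The carton (cols 260–308) is centred between the fingertips (cols 218, 343). Descending and gripping.

Emit:
arm_command(slide=[[-0.1, 0.1, 3], [-0.1, 0.1, 5.5], [-0.1, 0.1, 7], [-0.1, 0.1, 8], [-0.1, 0.1, 8]], spin=[0, 0, 0, 0, 0])

```text
clock: 3.42
eef_pos: [0.4916, 0.1863, 0.0413]
tool_rot: [0.661, 0.751, -0.0, -0.0]
ft_force: [-0.1, 0.0, -0.3]
grip_width: 0.0519
grasp_force: 0.0
```

Emit:
arm_command(slide=[[0, 0, 0], [0, 0, 0], [0, 0, 0], [0, 0, 0], [0, 0, 0]], spin=[0, 0, 0, 0, 0], jaw=2.6)

```text
clock: 4.05
eef_pos: [0.4926, 0.1865, 0.0424]
tool_rot: [0.661, 0.751, 0.001, 0.001]
ft_force: [-0.9, -0.8, 5.8]
grip_width: 0.0301
grasp_force: 60.0
```

Emit:
arm_command(slide=[[0, 0, -0.5], [0, 0, -1.5], [0, 0, -3], [0, 0, -5], [0, 0, -5]], spin=[0, 0, 0, 0, 0])

```text
clock: 4.68
eef_pos: [0.4933, 0.1868, 0.0936]
tool_rot: [0.661, 0.751, 0.002, 0.001]
ft_force: [1.2, -0.5, -2.3]
grip_width: 0.0299
grasp_force: 59.4
```

```bash
python3 - <<'E'
from h import *
go(cw(-.028,0),.09,52.21)
p=camera('scene')
K=np.array(p['intrinsics']);M=R.from_rotvec(np.ravel(p['rvec'])).as_matrix();t=np.ravel(p['tvec'])
v,u=np.mgrid[0:420,0:560];zz=p['range_z'];C=p['pixels'].astype(int)
W=(np.stack([(u-K[0,2])/K[0,0]*zz,(v-K[1,2])/K[1,1]*zz,zz],-1)-t)@M
m=(C[...,2]>C[...,0]+60)&(np.hypot(W[...,0]-.49,W[...,1]-.186)<.1)
for lo,hi in ((.08,.15),):
    B=W[m&(W[...,2]>lo)&(W[...,2]<hi)];print(len(B),B.min(0),B.max(0))
T=B[B[:,2]>np.percentile(B[:,2],99)-.004];print(cv2.minAreaRect((T[:,:2]*1000).astype(np.float32)))
E
```

```text
t 4.67 eef [0.4933 0.1868 0.0936] case [-0.0367  0.0378] yang 7.28 F [ 1.2 -0.5 -2.3] w 0.0299 g 59.4
slide [-2.06  3.28  0.37] spin -44.93
832 [0.46939933 0.12010607 0.09160225] [0.51641392 0.24809392 0.12428568]
((491.835693359375, 185.6294403076172), (29.024797439575195, 128.19166564941406), 10.015697479248047)
```

Emit:
arm_command(slide=[[-0.4, 0.6, 0], [-0.9, 1.3, 0], [-1.3, 2, 0], [-1.7, 2.7, 0], [-2.1, 3.3, 0]], spin=[-9, -18, -27, -36, -45])

```text
clock: 5.35
eef_pos: [0.5263, 0.1688, 0.0901]
tool_rot: [0.321, 0.947, -0.001, -0.001]
ft_force: [0.3, -2.2, -1.8]
grip_width: 0.0301
grasp_force: 59.6
```

Emit:
arm_command(slide=[[0, 0, 0], [0, 0, 0.5], [0, 0, 1], [0, 0, 1], [0, 0, 1]], spin=[0, 0, 0, 0, 0])

```text
clock: 5.98
eef_pos: [0.527, 0.1697, 0.0813]
tool_rot: [0.323, 0.946, 0.0, 0.0]
ft_force: [-0.4, -0.4, -0.8]
grip_width: 0.0301
grasp_force: 59.6
```

```bash
python3 - <<'E'
from h import *
go(cw(-.028,0),.006,52.21)
p=camera('top');save(p,'t2.png')
img=cv2.cvtColor(p['pixels'],cv2.COLOR_RGB2BGR)
cv2.imwrite('pics/t2c.png',cv2.resize(img[190:335,190:360],None,fx=4.5,fy=4,interpolation=cv2.INTER_CUBIC))
E
```

```text
t 5.97 eef [0.527  0.1697 0.0813] case [-0.0296  0.0007] yang 52.27 F [-0.4 -0.4 -0.8] w 0.0301 g 59.6
slide [-0.07  0.16  7.53] spin 0.06
```

View pics/t2c.png

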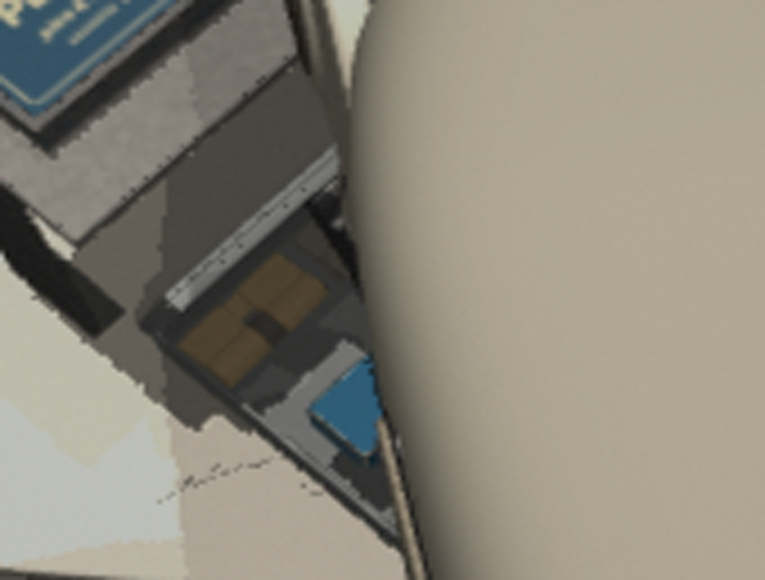

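The carton's end (blue, 345,410) is parallel to the side wall and inside it. Lowering.

Emit:
arm_command(slide=[[-0.1, 0, 1.8], [-0.1, 0, 3.6], [-0.1, 0, 5.2], [-0.1, 0, 6.3], [-0.1, 0, 6.8]], spin=[0, 0, 0, 0, 0])

```text
clock: 6.65
eef_pos: [0.5275, 0.1689, 0.0126]
tool_rot: [0.323, 0.946, -0.0, -0.0]
ft_force: [1.3, 0.5, -2.5]
grip_width: 0.0301
grasp_force: 59.6
```

Emit:
arm_command(slide=[[0, 0, 0.2], [0, 0, 0.3], [0, 0, 0.5], [0, 0, 0.6], [0, 0, 0.6]], spin=[0, 0, 0, 0, 0])

```text
clock: 7.28
eef_pos: [0.5278, 0.1689, 0.0073]
tool_rot: [0.323, 0.946, 0.0, 0.0]
ft_force: [0.3, -0.6, -1.3]
grip_width: 0.0301
grasp_force: 59.6
```

Emit:
arm_command(slide=[[0, 0, 0.1], [0, 0, 0.1], [0, 0, 0.2], [0, 0, 0.2], [0, 0, 0.2]], spin=[0, 0, 0, 0, 0])

```text
clock: 7.9
eef_pos: [0.5279, 0.1689, 0.0054]
tool_rot: [0.323, 0.946, 0.0, 0.0]
ft_force: [-0.2, -0.5, 0.6]
grip_width: 0.03
grasp_force: 59.6
```

Contact about now; release to a modest opening.

Emit:
arm_command(slide=[[0, 0, 0.1], [0, 0, 0.1], [0, 0, 0.1], [0, 0, 0.1], [0, 0, 0.1]], spin=[0, 0, 0, 0, 0])

```text
clock: 8.52
eef_pos: [0.528, 0.169, 0.0054]
tool_rot: [0.323, 0.946, 0.0, 0.0]
ft_force: [-2.9, -0.4, 6.7]
grip_width: 0.0302
grasp_force: 60.7
```

Emit:
arm_command(slide=[[0, 0, 0], [0, 0, 0], [0, 0, 0], [0, 0, 0], [0, 0, 0]], spin=[0, 0, 0, 0, 0], jaw=5)

```text
clock: 9.15
eef_pos: [0.5278, 0.1689, 0.0042]
tool_rot: [0.323, 0.946, -0.0, -0.0]
ft_force: [0.3, 0.1, 0.9]
grip_width: 0.0497
grasp_force: 0.0
```

Emit:
arm_command(slide=[[0, 0, -1], [0, 0, -3], [0, 0, -6], [0, 0, -9], [0, 0, -9]], spin=[0, 0, 0, 0, 0])

```text
clock: 9.78
eef_pos: [0.5302, 0.1696, 0.0977]
tool_rot: [0.323, 0.946, 0.002, 0.003]
ft_force: [0.0, 0.2, -0.4]
grip_width: 0.0498
grasp_force: 0.0
```

```bash
python3 - <<'E'
from h import *
p=camera('scene');save(p,'s3.png')
img=cv2.cvtColor(p['pixels'],cv2.COLOR_RGB2BGR)
cv2.imwrite('pics/s3c.png',cv2.resize(img[140:320,150:350],None,fx=3.5,fy=3.3,interpolation=cv2.INTER_CUBIC))
go(cw(-.060,.02),.24,52.21)
p=camera('wrist');save(p,'w3.png')
E
```

```text
t 9.82 eef [0.529  0.1693 0.0959] case [-0.0287 -0.0011] yang 52.28 F [-0.1 -0.6 -0. ] w 0.0501 g 0.0
slide [  2.09  -3.08 -14.42] spin 0.07
```

View pics/w3.png

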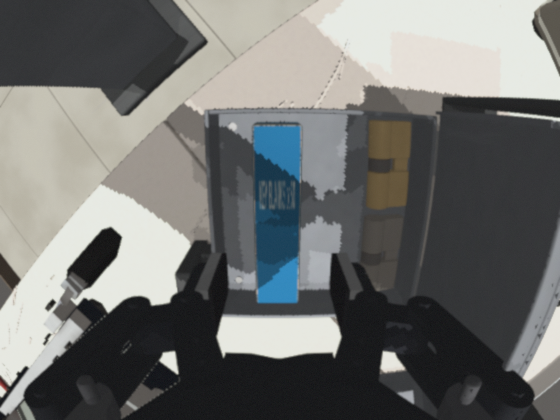

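Wrist view: carton (255–300, 122–302) on the floor between front wall and cylinders. Check its level by depth.

```bash
cat >> h.py <<'E'
def cloud(p):
    K=np.array(p['intrinsics']);M=R.from_rotvec(np.ravel(p['rvec'])).as_matrix();t=np.ravel(p['tvec'])
    v,u=np.mgrid[0:420,0:560];zz=p['range_z']
    W=((np.stack([(u-K[0,2])/K[0,0]*zz,(v-K[1,2])/K[1,1]*zz,zz],-1)-t)@M).reshape(-1,3)
    d=W[:,:2]-CASE
    return np.c_[d@EX,d@EY,W[:,2]],p['pixels'].reshape(-1,3).astype(int)
E
python3 - <<'E'
from h import *
P,C=cloud(camera('scene'))
B=P[(C[:,2]>C[:,0]+50)&(abs(P[:,0])<.09)&(abs(P[:,1])<.09)&(P[:,2]<.06)]
print(len(B),np.percentile(B,[1,50,99],axis=0).round(4))
T=B[B[:,2]>.028];print(np.c_[np.linalg.lstsq(np.c_[T[:,:2],np.ones(len(T))],T[:,2],rcond=None)[0]].ravel())
go(cw(-.060,.02),.24,52.21)
E
```

```text
1076 [[-0.0463 -0.0646  0.0121]
 [-0.0367 -0.005   0.033 ]
 [-0.016   0.0614  0.0357]]
[ 0.03462904 -0.00168742  0.03454407]
t 9.93 eef [0.5274 0.1688 0.0938] case [-0.0301 -0.0002] yang 52.28 F [-0.6 -0.1 -0.1] w 0.0502 g 0.0
slide [  2.03  -2.99 -14.62] spin 0.07
```

Emit:
arm_command(slide=[[1, -1.5, -3], [2, -3, -7], [2, -3, -11], [2, -3, -14.6], [2, -3, -14.6]], spin=[0, 0, 0, 0, 0])

```text
clock: 10.55
eef_pos: [0.495, 0.1579, 0.2423]
tool_rot: [0.323, 0.946, 0.001, 0.002]
ft_force: [0.3, 0.3, -0.6]
grip_width: 0.05
grasp_force: 0.0
```

Emit:
arm_command(slide=[[0, 0, 0], [0, 0, 0], [0, 1.5, 0], [0, 3, 0], [0, 4.6, 0]], spin=[0, 0, 0, 0, 0], jaw=8.54)

```text
clock: 11.18
eef_pos: [0.5226, 0.195, 0.2399]
tool_rot: [0.323, 0.946, -0.0, -0.0]
ft_force: [0.5, -1.7, 0.6]
grip_width: 0.0855
grasp_force: 0.0
```

```bash
python3 - <<'E'
from h import *
p=camera('wrist');save(p,'w4.png')
p=camera('scene')
img=cv2.cvtColor(p['pixels'],cv2.COLOR_RGB2BGR)
cv2.imwrite('pics/s4c.png',cv2.resize(img[60:310,130:400],None,fx=2.9,fy=2.4,interpolation=cv2.INTER_CUBIC))
go(cw(-.014,.02),.18,52.21)
P,C=cloud(p)
k=(abs(P[:,0]-.0)<.3)&(P[:,1]>.0)&(P[:,1]<.04)&(P[:,2]>.22)&(P[:,2]<.33)&(P[:,0]<.06)
Q=P[k]
for z in np.arange(.22,.33,.01):
    q=Q[(Q[:,2]>=z)&(Q[:,2]<z+.01)]
    if len(q):print(round(z,2),len(q),np.percentile(q[:,0],[1,99]).round(3))
E
```

```text
t 11.28 eef [0.5229 0.1956 0.2395] case [-0.0116  0.0198] yang 52.38 F [ 0.1 -0.5 -0.2] w 0.0854 g 0.0
slide [ 0.02 -0.24  5.95] spin 0.17
0.24 3 [0.054 0.055]
0.25 150 [-0.063  0.059]
0.26 172 [-0.067  0.036]
0.27 154 [-0.067  0.037]
0.28 143 [-0.068  0.039]
0.29 65 [-0.082  0.043]
0.3 278 [-0.085  0.057]
0.31 196 [-0.084  0.054]
0.32 249 [-0.083  0.056]
```

View pics/s4c.png

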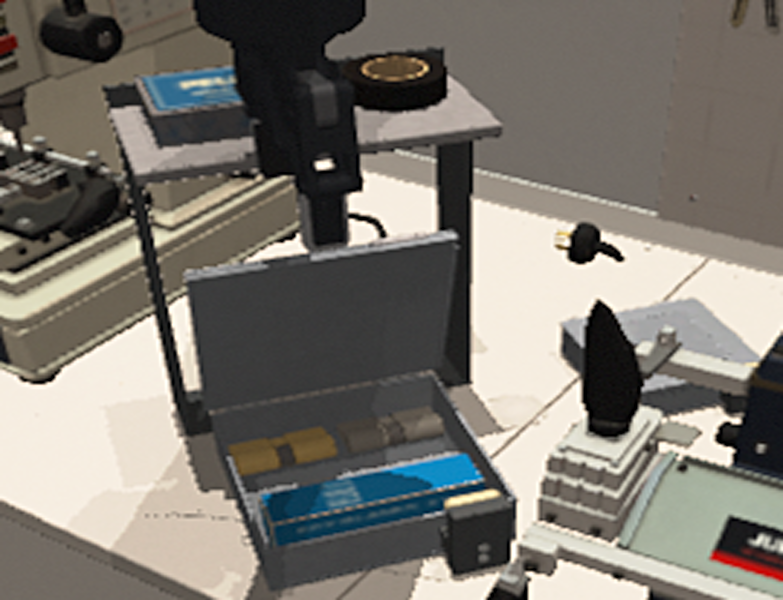

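Scene crop: carton rests in the case (260–480, 455–540), the open finger hovers over the lid edge (325,250) and the hand's linkage is near the riser board. The linkage would hit the board if I used this finger, so I'll check a 90°-spun, shut-finger approach.

```bash
python3 - <<'E'
from h import *
np.set_printoptions(precision=3,suppress=True)
print(get_obs()['joint_pos'])
W=np.load('top.npy');d=W[:,:2]-CASE;P=np.c_[d@EX,d@EY,W[:,2]]
W=np.load('scene.npy');d=W[:,:2]-CASE;P=np.vstack([P,np.c_[d@EX,d@EY,W[:,2]]])
k=P[:,2]>.266
for y in np.arange(-.1,.1,.02):
    q=P[k&(P[:,1]>=y)&(P[:,1]<y+.02)&(P[:,2]<.3)]
    print('obj y',round(y,2),len(q),q[:,0].min().round(3) if len(q) else None)
k=(P[:,2]>.25)&(P[:,2]<.265)&(abs(P[:,1])<.1)
print('board z',np.percentile(P[k&(P[:,0]>.056),2],[5,50,95]))
# hand cross-section
P,C=cloud(camera('scene'))
for z in np.arange(.25,.40,.01):
    q=P[(P[:,2]>=z)&(P[:,2]<z+.01)&(abs(P[:,0]+.014)<.09)&(abs(P[:,1]-.02)<.09)&(C.sum(1)<250)]
    if len(q): print('hand dz',round(z-.2395,3),len(q),'x',(np.percentile(q[:,0],[1,99])+.014),'y',(np.percentile(q[:,1],[1,99])-.02))
E
```

```text
[0.358 0.355 0.183 1.399 0.    1.014]
obj y -0.1 558 0.091
obj y -0.08 565 0.087
obj y -0.06 674 0.089
obj y -0.04 220 0.082
obj y -0.02 914 0.081
obj y 0.0 940 0.082
obj y 0.02 965 0.081
obj y 0.04 1001 0.081
obj y 0.06 858 0.082
obj y 0.08 88 0.151
board z [0.258 0.259 0.263]
hand dz 0.011 349 x [-0.051  0.07 ] y [-0.088  0.071]
hand dz 0.021 154 x [-0.055  0.049] y [-0.01   0.011]
hand dz 0.031 147 x [-0.055  0.047] y [-0.011  0.011]
hand dz 0.041 139 x [-0.054  0.053] y [-0.01   0.011]
hand dz 0.051 56 x [-0.069  0.056] y [-0.004  0.013]
hand dz 0.061 254 x [-0.073  0.068] y [-0.012  0.013]
hand dz 0.071 207 x [-0.071  0.074] y [-0.012  0.017]
hand dz 0.081 245 x [-0.07  0.07] y [-0.012  0.017]
hand dz 0.091 310 x [-0.069  0.065] y [-0.012  0.019]
hand dz 0.101 399 x [-0.068  0.024] y [-0.019  0.019]
hand dz 0.111 389 x [-0.067  0.005] y [-0.012  0.012]
hand dz 0.121 197 x [-0.036 -0.01 ] y [-0.028  0.034]
hand dz 0.131 464 x [-0.035  0.   ] y [-0.033  0.037]
hand dz 0.141 503 x [-0.036  0.001] y [-0.034  0.037]
hand dz 0.151 515 x [-0.036  0.001] y [-0.035  0.037]
hand dz 0.161 525 x [-0.036  0.001] y [-0.033  0.037]
```

View pics/w4.png

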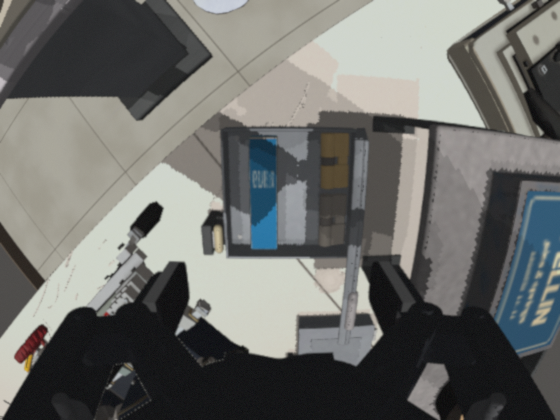

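Wrist view: lid edge near (355,130–330), board edge at (435,130). The hand is only ±19 mm thick along tool x up to 110 mm above the tip. If I spin 90° with the fingers shut, I can press down on the lid edge clear of the board.

Emit:
arm_command(slide=[[0, -2, 0], [0, -4, 0], [0, -4, 0], [0, -4, 0], [0, -4, 0]], spin=[-10, -20, -30, -40, -50], jaw=0)

```text
clock: 11.95
eef_pos: [0.4971, 0.1619, 0.2404]
tool_rot: [-0.11, 0.994, -0.0, -0.0]
ft_force: [0.4, 0.2, 0.4]
grip_width: -0.0
grasp_force: 0.0
```

Emit:
arm_command(slide=[[0, 0, 0], [0, 0, 0], [0, 0, 0], [0, 0, 0], [0, 0, 0]], spin=[-10, -20, -30, -40, -40])

```text
clock: 12.58
eef_pos: [0.4971, 0.162, 0.2403]
tool_rot: [-0.44, 0.898, -0.0, -0.0]
ft_force: [-1.3, 1.4, -0.1]
grip_width: -0.0
grasp_force: 0.0
```

```bash
python3 -c "
from h import *
go(cw(.028,.01),.21,142.21)"
```

```text
t 12.57 eef [0.4971 0.162  0.2403] case [-0.054   0.0196] yang 142.15 F [-1.3  1.4 -0.1] w -0.0 g 0.0
slide [-8.21 -0.95  3.03] spin -0.06
```

Emit:
arm_command(slide=[[-3, -0.5, 0], [-6, -1, 0], [-8.2, -1, 0], [-8.2, -1, 1.5], [-8.2, -1, 3]], spin=[0, 0, 0, 0, 0])

```text
clock: 13.2
eef_pos: [0.5547, 0.2203, 0.2089]
tool_rot: [-0.44, 0.898, -0.0, -0.001]
ft_force: [-0.0, -1.1, 1.6]
grip_width: -0.0003
grasp_force: 0.0
```

Emit:
arm_command(slide=[[0, 0, 0], [0, 0, 0.5], [0, 0, 1], [0, 0, 1.5], [0, 0, 1.7]], spin=[0, 0, 0, 0, 0])

```text
clock: 13.82
eef_pos: [0.5553, 0.2208, 0.193]
tool_rot: [-0.441, 0.898, 0.0, -0.0]
ft_force: [-0.0, -0.4, 0.3]
grip_width: 0.0
grasp_force: 0.0
```

```bash
python3 -c "
from h import *
go(cw(.028,.01),.189,142.21)
p=camera('scene')
img=cv2.cvtColor(p['pixels'],cv2.COLOR_RGB2BGR)
cv2.imwrite('pics/s5c.png',cv2.resize(img[60:310,130:400],None,fx=2.9,fy=2.4,interpolation=cv2.INTER_CUBIC))
"
```

```text
t 13.82 eef [0.5553 0.2208 0.193 ] case [0.0281 0.0097] yang 142.27 F [-0.  -0.4  0.3] w 0.0 g 0.0
slide [0.01 0.03 0.4 ] spin 0.06
```

View pics/s5c.png

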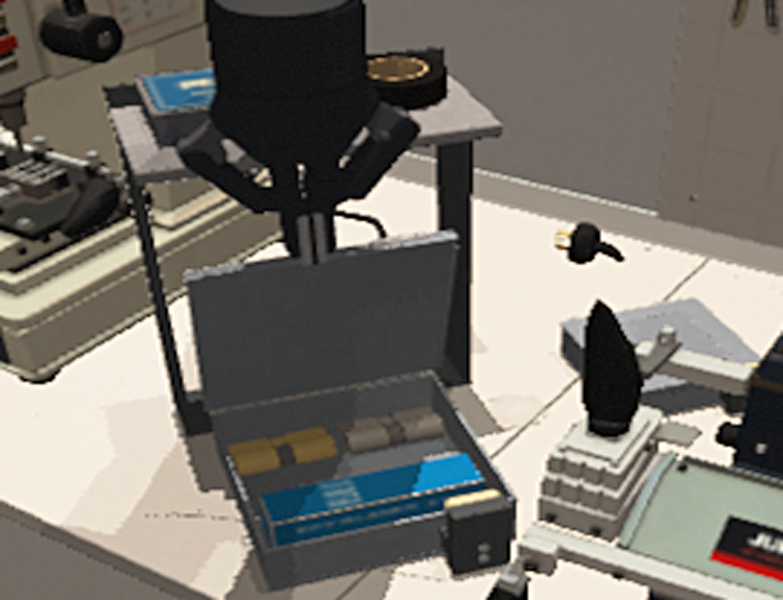

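Shut fingertips (315,255) sit just over the lid edge, with the hand clear of the board. Starting to press down and follow the arc.

Emit:
arm_command(slide=[[0, 0, 0.3], [0, 0, 0.4], [0.2, 0, 0.5], [0.4, 0, 0.6], [0.5, 0, 0.6]], spin=[0, 0, 0, 0, 0])

```text
clock: 14.5
eef_pos: [0.5522, 0.2168, 0.1873]
tool_rot: [-0.441, 0.898, -0.0, -0.0]
ft_force: [-0.1, 0.2, 0.4]
grip_width: -0.0001
grasp_force: 0.0
```

```bash
cat >> h.py <<'E'
def lid(p):
    P,C=cloud(p);h=P[:,:]-[.075,0,.042]
    a=np.arctan2(h[:,2],-h[:,0]);r=np.hypot(h[:,0],h[:,2])
    m=(abs(P[:,1])<.072)&(r>.09)&(r<.145)&(a>-.05)&(a<1.5)&(P[:,2]<.2)
    H,e=np.histogram(a[m],80,(0,1.5));print('lid hist',[(round(e[i],3),H[i]) for i in np.argsort(-H)[:3]])
E
python3 -c "
from h import *
lid(camera('scene'))
go(cw(.010,.01),.179,142.21)"
```

```text
lid hist [(np.float64(1.331), np.int64(1155)), (np.float64(1.312), np.int64(552)), (np.float64(1.35), np.int64(47))]
t 14.55 eef [0.5522 0.2167 0.1874] case [0.023  0.0096] yang 142.27 F [-0.4 -0.2  0.1] w 0.0001 g 0.0
slide [1.3  0.04 0.84] spin 0.06
```

Emit:
arm_command(slide=[[0, 0, -0.8], [-0.6, 0, -0.8], [-1.2, 0, -0.8], [-1.2, 0, -0.3], [-1.2, 0, 0]], spin=[0, 0, 0, 0, 0])

```text
clock: 15.18
eef_pos: [0.5601, 0.2263, 0.1896]
tool_rot: [-0.44, 0.898, -0.001, 0.001]
ft_force: [-6.8, -4.8, 20.3]
grip_width: -0.0001
grasp_force: 10.0
```

```bash
python3 -c "
from h import *
p=camera('scene');lid(p)
go(cw(.034,.01),.185,142.21)
img=cv2.cvtColor(p['pixels'],cv2.COLOR_RGB2BGR)
cv2.imwrite('pics/s6c.png',cv2.resize(img[110:240,170:310],None,fx=5.5,fy=4.5,interpolation=cv2.INTER_CUBIC))"
```

```text
lid hist [(np.float64(1.331), np.int64(1028)), (np.float64(1.312), np.int64(768)), (np.float64(1.35), np.int64(20))]
t 15.22 eef [0.5601 0.2263 0.1898] case [0.0354 0.0092] yang 142.27 F [-3.7 -3.5 11.5] w 0.0001 g 5.8
slide [0.14 0.08 0.48] spin 0.06
```

Emit:
arm_command(slide=[[0.2, 0, 0.1], [0.5, 0, 0.15], [0.8, 0, 0.2], [1.1, 0, 0.3], [1.3, 0, 0.35]], spin=[0, 0, 0, 0, 0])

```text
clock: 15.85
eef_pos: [0.5529, 0.217, 0.1867]
tool_rot: [-0.441, 0.898, 0.0, 0.003]
ft_force: [-2.4, -0.3, 11.9]
grip_width: 0.0001
grasp_force: 5.7
```

```bash
python3 -c "
from h import *
p=camera('scene');lid(p)
go(cw(.00,.01),.174,142.21)"
```

```text
lid hist [(np.float64(1.238), np.int64(1068)), (np.float64(1.256), np.int64(549)), (np.float64(1.275), np.int64(7))]
t 15.9 eef [0.5527 0.2168 0.1865] case [0.0233 0.0092] yang 142.29 F [-2.5 -0.1 12.1] w -0.0001 g 5.9
slide [2.34 0.08 1.24] spin 0.08
```

Emit:
arm_command(slide=[[0.7, 0, 0.25], [1.4, 0, 0.55], [2.1, 0, 0.85], [2.6, 0, 1.15], [3.1, 0, 1.45]], spin=[0, 0, 0, 0, 0])

```text
clock: 16.52
eef_pos: [0.5327, 0.191, 0.1717]
tool_rot: [-0.44, 0.898, -0.001, 0.001]
ft_force: [-4.6, -4.2, 13.8]
grip_width: -0.0001
grasp_force: 6.8
```

```bash
python3 -c "
from h import *
p=camera('scene');lid(p)
go(cw(.00,.01),.174,142.21)"
```

```text
lid hist [(np.float64(1.012), np.int64(510)), (np.float64(0.994), np.int64(363)), (np.float64(0.0), np.int64(0))]
t 16.57 eef [0.5321 0.1903 0.1712] case [-0.0102  0.0093] yang 142.24 F [-5.3 -5.2 12.1] w 0.0001 g 6.6
slide [-1.02  0.07 -0.28] spin 0.03
```

Emit:
arm_command(slide=[[0.6, 0, 0.65], [1.5, 0, 1.4], [2.4, 0, 2.2], [3.2, 0, 3.1], [3.9, 0, 4.1]], spin=[0, 0, 0, 0, 0])

```text
clock: 17.2
eef_pos: [0.5089, 0.1603, 0.1282]
tool_rot: [-0.44, 0.898, -0.0, 0.0]
ft_force: [-1.5, -2.0, 3.3]
grip_width: 0.0004
grasp_force: 1.3
```

```bash
python3 -c "
from h import *
p=camera('scene');lid(p)
go(cw(-.05,.01),.13,142.21)"
```

```text
lid hist [(np.float64(0.619), np.int64(162)), (np.float64(0.6), np.int64(129)), (np.float64(0.638), np.int64(8))]
t 17.25 eef [0.5075 0.1597 0.1264] case [-0.0494  0.01  ] yang 142.25 F [-1.  -0.8  0.1] w -0.0003 g 0.6
slide [ 0.06  0.01 -0.36] spin 0.04
```

Emit:
arm_command(slide=[[0.6, 0, 1], [1.2, 0, 2.4], [1.6, 0, 3.8], [1.8, 0, 4.9], [1.9, 0, 5.9]], spin=[0, 0, 0, 0, 0])

```text
clock: 17.88
eef_pos: [0.4972, 0.1459, 0.0684]
tool_rot: [-0.441, 0.898, 0.0, -0.0]
ft_force: [-0.4, -0.5, 0.4]
grip_width: -0.0001
grasp_force: 0.5
```

```bash
python3 -c "
from h import *
p=camera('scene');lid(p)
go(cw(-.067,-.0),.06,142.21)"
```

```text
lid hist [(np.float64(0.169), np.int64(705)), (np.float64(0.188), np.int64(521)), (np.float64(0.206), np.int64(27))]
t 17.93 eef [0.4964 0.1457 0.0672] case [-0.0674  0.0101] yang 142.29 F [-0.1  0.1 -0.9] w -0.0003 g 0.0
slide [-0.04 -1.01  0.72] spin 0.08
```

Emit:
arm_command(slide=[[0, 0, 0.5], [0, 0, 1], [0, 0, 1.3], [0, 0, 1.6], [0, 0, 1.9]], spin=[0, 0, 0, 0, 0])

```text
clock: 18.55
eef_pos: [0.4978, 0.1457, 0.0518]
tool_rot: [-0.441, 0.898, -0.0, 0.001]
ft_force: [-0.7, 0.4, -0.0]
grip_width: -0.0002
grasp_force: 0.4
```

Emit:
arm_command(slide=[[0, 0, 0.2], [0, 0, 0.3], [0, 0, 0.4], [0, 0, 0.5], [0, 0, 0.6]], spin=[0, 0, 0, 0, 0])

```text
clock: 19.18
eef_pos: [0.4974, 0.1459, 0.0458]
tool_rot: [-0.441, 0.898, -0.0, 0.0]
ft_force: [-5.3, -1.6, 16.6]
grip_width: -0.0001
grasp_force: 8.4
```

```bash
python3 -c "
from h import *
p=camera('scene');lid(p)
go(cw(-.067,-.0),.044,142.21)"
```

```text
lid hist [(np.float64(0.019), np.int64(800)), (np.float64(0.038), np.int64(507)), (np.float64(0.0), np.int64(42))]
t 19.23 eef [0.4974 0.1459 0.0458] case [-0.0666  0.0095] yang 142.28 F [-3.8 -0.9 11.3] w -0.0002 g 5.8
slide [ 0.04 -0.95  0.18] spin 0.07
```

Emit:
arm_command(slide=[[0, 0, 0.1], [0, 0, 0.2], [0, 0, 0.2], [0, 0, 0.2], [0, 0, 0]], spin=[0, 0, 0, 0, 0])

```text
clock: 19.85
eef_pos: [0.4973, 0.1459, 0.046]
tool_rot: [-0.441, 0.898, -0.0, 0.001]
ft_force: [-1.4, -0.5, 3.2]
grip_width: 0.0
grasp_force: 1.4
```

Emit:
arm_command(slide=[[0, 0, -1], [0, 0, -3], [0, 0, -6], [1, 0, -10], [2, 0, -13]], spin=[0, 0, 0, 0, 0])

```text
clock: 20.48
eef_pos: [0.4855, 0.13, 0.176]
tool_rot: [-0.441, 0.898, -0.0, 0.001]
ft_force: [0.3, -0.8, -0.6]
grip_width: 0.0002
grasp_force: 0.0
```

Emit:
arm_command(slide=[[2, 0, 0], [4, 0, 0], [6, 0, 0], [8, 0, 0], [8, 0, 0]], spin=[0, 0, 0, 0, 0])

```text
clock: 21.1
eef_pos: [0.4352, 0.0656, 0.1743]
tool_rot: [-0.44, 0.898, 0.0, -0.0]
ft_force: [0.4, -0.2, -0.8]
grip_width: -0.0002
grasp_force: 0.0
```

```bash
python3 -c "
from h import *
p=camera('scene');P,C=cloud(p)
m=(abs(P[:,0])<.065)&(abs(P[:,1])<.065)&(P[:,2]<.08)
A=np.c_[P[m][:,:2],np.ones(m.sum())];f=np.linalg.lstsq(A,P[m][:,2],rcond=None)[0];print(m.sum(),f,np.median(P[m][:,2]))
lid(p);go(cw(-.067,-.0),.044)
img=cv2.cvtColor(p['pixels'],cv2.COLOR_RGB2BGR)
cv2.imwrite('pics/s7c.png',cv2.resize(img[100:310,130:400],None,fx=2.9,fy=2.8,interpolation=cv2.INTER_CUBIC))"
```

```text
2580 [ 0.00359732 -0.00096835  0.04665781] 0.0465695749577877
lid hist [(np.float64(0.019), np.int64(874)), (np.float64(0.038), np.int64(713)), (np.float64(0.056), np.int64(92))]
t 21.15 eef [0.436  0.0662 0.1744] case [-0.1672  0.0092] yang 142.21 F [ 0.8 -0.4 -0.3] w 0.0002 g 0.0
slide [-10.01  -0.92  13.05] spin None
```

View pics/s7c.png

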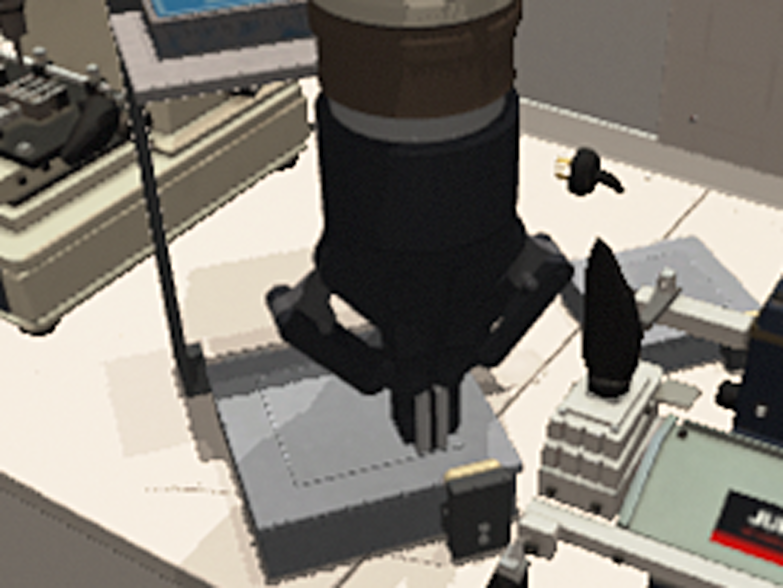

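The lid is level at 46.6 mm (slope 0.004), sits under the roller (470,470), and the hand is clear. Handing in.

```bash
python3 -c "
from workcell import *
print(job_done())"
```

```text
the job is handed in; nothing more can be done
None
```

The carton lies flat on the case floor in front of the lock cylinders, the lid is shut and level with the hand clear, and the job was handed in at about 21 s; no verdict was returned.

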